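Open the blue bench dust port to its markers

TASK

The sander is about to run on the bench dust port with the blue collar: pull that port's stiff slide gate open by its black handle until the handle stands in line with the pair of red markers on its rails, then let go. Leave the gate of the yellow-collared port as you find it, and leave the glue bottle standing where it is.

Things in the scene. Friction and masses are not known exactly. Their poses are not given: they have to be found in the camera images.
- blue_handle (a point): Black upright handle block on the flat aluminium slide gate of the blue-collared dust port: 16 mm along the slide, 34 across, from 16 to 80 mm above the bench. Point: its centre line, 58 mm above the bench. x: along the slide to the port, z up. Opens along -x, roughly towards the robot, 100 mm at most from shut; starts 0-12 mm open. Needs about 10 N; stays where left.
- blue_marker: Two red blocks fixed on the blue port's rails, 68 mm either side of the slide's centre line, 8 mm along it, 18 across, tops 26 mm above the bench. Origin: midway between them, 18 mm above the bench; axes as blue_handle. Gate is set when the handle's centre is level with it along x: 45-75 mm in front of the handle's shut place. Rails: 14 mm wide, tops 18 mm high.
- yellow_handle (a point): The like point on the like handle of the yellow-collared port, which has red markers too; starts 0-50 mm open. Both ports are fixed to the bench: 150 mm square flange in the collar's colour, top 28 mm high, its edge 50 mm behind the handle's centre when shut; on it the collar, 112 mm across, top 50 mm high, nearest edge 69 mm behind the handle when shut.
- glue: White glue bottle with a black cap, 56 mm across and 150 mm tall, standing loose on the bench between the two ports. Origin: centre of its underside; z up along the bottle.

How it is judged:
At the end, for the whole second after the job is handed in: The blue port's handle centre is within 12 mm of its red markers' line along the slide, the yellow port's gate is within 10 mm of where it started, and the glue bottle stands upright (within about 11 degrees) within 30 mm of its starting place (x of blue_handle in the frame of blue_marker between -0.012 and 0.012 m and distance of yellow_handle from where it was at the start of the episode below 0.01 m and distance of glue from where it was at the start of the episode below 0.03 m and angle between glue's own z axis and vertical below 0.2 rad); the robot touches nothing.
It fails at once if the yellow port's gate is moved by more than 10 mm (distance of yellow_handle from where it was at the start of the episode above 0.01 m).
It fails at once if the glue bottle is tipped over or pushed more than 30 mm (angle between glue's own z axis and vertical above 0.5 rad or distance of glue from where it was at the start of the episode above 0.03 m).
It also fails if it takes over 29 s, if anything falls off the work surface, if the arm or the gripper's body presses on something with over 40 N, if the wrist force passes 120 N, or if a joint passes its speed limit or range.

ROBOT

A 7-joint arm with a two-finger parallel gripper is mounted at the origin on the work surface. World frame = base frame: x ahead of the robot, y to its left, z up, the work surface at z = 0. Lengths are in m, angles in rad, forces in N, time in s.
With the tool pointing down it reaches from about 0.425 to 0.95 m from the base axis. Payload 4.7 kg.
Tool frame: the origin (TCP) lies at the very end of the fingers, on their centre line; the grasp point (between the pads) lies 19 mm behind it (arm.grip_point_offset is the distance from the TCP to the grasp point, in m); z points along the fingers, y is the direction in which the jaws open and shut (so a half turn about z gives the same grasp; the last joint's range is limited). The gripper opens to 87 mm and grips with 3 to 60 N. Pads are 19 mm wide; open, the fingers measure 117 mm over their backs; the gripper's body (75 mm by 190 mm) begins 51 mm behind the grasp point.
Start: joints at [1.114, 0.469, -0.049, 1.532, 0.024, 1.141, -0.082], TCP at [0.28, -0.614, 0.223] pointing down, gripper open.
Joint ranges: [-2.59, 2.59], [-0.33, 1.99], [-1.39, 1.29], [0.1, 2.45], [-1.04, 4.18], [0.21, 1.99], [-2.66, 2.66]. Speed limits (rad/s): [2.57, 2.57, 3.14, 3.14, 3.14, 3.14, 3.14].

INTERFACE

Orientations are given as [roll, pitch, yaw] about the fixed x, y, z axes, in that order (R = Rz(yaw) Ry(pitch) Rx(roll)).
In Python, from bench import arm gives the robot as it stands.
- The arm moves only by the tool move_arm, never from a script. Its argument "moves" is text: rows parted by semicolons, each of 4 numbers parted by spaces: the shift along the tool's x, y, z in m, then the turn about the tool's z in rad. In form: tx ty tz roll; .... A call has 1 to 5 rows; each row is the pose to reach, as a shift and turn from the pose measured when the call began, along the tool's axes at that moment; what a row does not reach only later rows make up. A row lasts 1/12 s, in which the tool goes at most 41.7 mm and 7.16 degrees, less where a joint would pass 70% of its speed; a pose out of reach is approached as far as the arm can. A call with a gripper value outside its range is refused whole. "gripper" is the opening, from -1 (shut) to 1 (fully open), set as the call begins (left out, the last holds). The fingers move at their own pace and stop on an object; "newtons" is the grip in N (left out, the last holds). Time passes only in rows, so rows that repeat a pose let the fingers close. It gives the time, the measured TCP pose, the force and the opening at its end, in the units of the state.
- arm.state(): the state, without advancing time (a new reading comes with each control period).
- arm.capture(name): name is "scene" or "top" or "wrist"; returns a dict with "pixels" (384x512x3 uint8, red, green, blue), "range_z" (384x512 float32, m along the optical axis (not along the pixel's ray), 0 where there is no reading), "camera_matrix" (3x3 intrinsics, pixels), "origin" and "attitude" of the camera in the world; the wrist camera has in their place "tool_from_camera" (4x4, takes a point from camera to tool coordinates, whose origin is the TCP and whose axes are the flange's). Camera axes: x right, y down, z forward; pixel columns grow to the right and rows downward; lengths in m; the calibration is good to about 2 mm. A picture is of the moment at which its call begins: read the wrist's pose just before it.
- arm.close_job(): hands the job in, once; it reports no verdict.
The state is a dict: "t": time; "joint_positions": joint angles; "joint_vel": joint speeds; "effort": joint torques, N m; "tool_pos": TCP position; "orientation": TCP orientation; "contact_force": force on the tool from outside, world axes, zero at the start; "torque": the same for the moment, N m; "gripper_width": finger opening in m.
Only numpy, scipy, OpenCV 4.12 (cv2) and the standard library are available. Lean on these libraries where they do the work, as an engineer would, in place of code of your own. Each camera call takes 0.05 s, during which the arm holds its last target.

## Working session

There is one attempt and no reset: what is moved stays moved. The work goes in short steps, Python scripts to look and compute and a tool call to move; the robot and the scene stay as the last step left them, time stands still between calls to the robot, and variables do not carry over. Pictures are saved under pics/ and viewed, and the job is handed in when it is done.

Besides the shell and the picture viewer there is one more tool, called after ">>>" in YAML: its name, and indented under it one key for each argument. move_arm: Moves the arm, as the interface text tells. Its arguments: {"type":"object","properties":{"moves":{"type":"string"},"gripper":{"type":"number"},"newtons":{"type":"number"}},"required":["moves"]}

```bash
ls; mkdir -p pics
cat > h.py <<'E'
import numpy as np, cv2, pickle
from bench import arm
def save(c,n): cv2.imwrite(f'pics/{n}.png',cv2.cvtColor(c['pixels'],cv2.COLOR_RGB2BGR))
def world(c):
    K=np.array(c['camera_matrix']);z=c['range_z'];v,u=np.mgrid[:384,:512]
    P=np.stack([(u-K[0,2])/K[0,0]*z,(v-K[1,2])/K[1,1]*z,z],-1)
    return P@R(c).T+np.array(c['origin'])
def R(c):
    a=np.array(c['attitude'],float)
    if a.shape==(3,3): return a
    from scipy.spatial.transform import Rotation as Q
    return Q.from_euler('xyz',a).as_matrix() if a.size==3 else Q.from_quat(a).as_matrix()
E
python3 - <<'E'
from h import *
print(arm.state())
for n in('top','scene'):
    c=arm.capture(n);save(c,n+'0');pickle.dump(c,open(n+'0.pkl','wb'));print(c['origin'],c['attitude'],c['camera_matrix'])
E
```

```text
pics
{'t': 0.0, 'joint_positions': array([ 1.11407014,  0.46943813, -0.04860916,  1.53372843,  0.02411809,
        1.14100256, -0.08229923]), 'joint_vel': array([-0.00116196, -0.00252359,  0.00141471, -0.0004509 ,  0.00034549,
        0.00194336, -0.00053754]), 'effort': array([ 5.21609600e-04, -5.07973981e+01, -8.11038329e-02, -2.36151731e+01,
       -6.13705278e-02,  3.79737932e-02,  1.98756684e-04]), 'tool_pos': array([ 0.27980702, -0.61359198,  0.22148712]), 'orientation': array([-3.13960445e+00,  8.47402329e-05,  4.27879658e-01]), 'contact_force': array([-0.48567778,  0.56293814,  0.1901892 ]), 'torque': array([ 0.00736534, -0.01399066,  0.00624801]), 'gripper_width': 0.08698111004063792}
[ 0.55838569 -0.03456911  0.81893104] [-3.061208   -0.00663567 -1.54212269] [[379.34321625   0.         255.97174355]
 [  0.         379.34321625 185.76347035]
 [  0.           0.           1.        ]]
[ 1.04226179 -0.39285415  0.87331169] [-2.52784715  0.00803     0.83176038] [[380.6127301    0.         249.07145586]
 [  0.         380.6127301  181.78627486]
 [  0.           0.           1.        ]]
```

```bash
ls pics
```

```text
scene0.png
top0.png
```

View pics/top0.png

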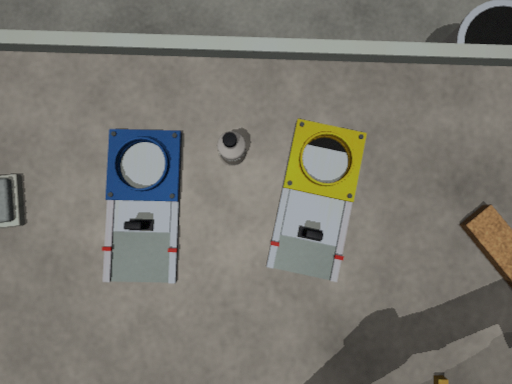

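View pics/scene0.png

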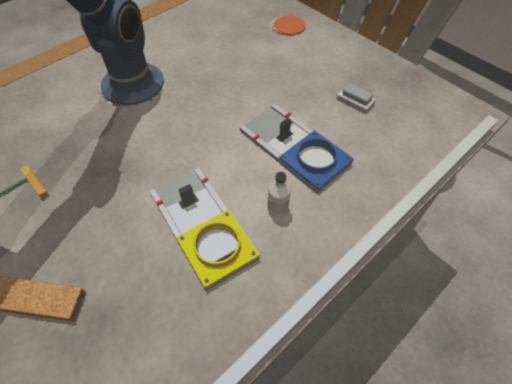

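The top view shows the blue port on the left: handle around (140,225), red markers at (107,248) and (174,249). The glue is at (231,145) and the yellow handle at (311,233). Next I'll measure these positions.

Run:
```python
from h import *
def ray(c,u,v,z):
    K=c['camera_matrix'];d=R(c)@np.array([(u-K[0,2])/K[0,0],(v-K[1,2])/K[1,1],1]);o=np.array(c['origin']);return o+d*(z-o[2])/d[2]
for n in('top','scene'):
    c=pickle.load(open(n+'0.pkl','rb'));p=c['pixels'].astype(int);r,g,b=p[...,0],p[...,1],p[...,2];W=world(c)
    red=((r>130)&(g<80)&(b<80)).astype(np.uint8)
    k,l,s,ce=cv2.connectedComponentsWithStats(red)
    print(n)
    for i in range(1,k):
        if s[i,4]>8: print('red',s[i,4],ce[i],ray(c,*ce[i],.026).round(4),np.median(W[l==i],0).round(4))
    m=((b>110)&(r<60)).astype(np.uint8)
    print('blue',np.argwhere(m).mean(0)[::-1],np.median(W[m>0],0), W[m>0].min(0),W[m>0].max(0))
    dk=((W[...,2]>.070)&(W[...,2]<.09)&(c['range_z']>0)&(p.max(-1)<90)).astype(np.uint8)
    k,l,s,ce=cv2.connectedComponentsWithStats(dk)
    for i in range(1,k):
        if s[i,4]>15:
            q=W[l==i]; print('dark',s[i],ce[i],ray(c,*ce[i],.08).round(4),q.mean(0).round(4),cv2.minAreaRect((q[:,:2]*1000).astype(np.float32)))
    gl=(W[...,2]>.1)&(W[...,2]<.16)&(W[...,0]>.5)&(W[...,0]<.8)&(abs(W[...,1]+.0)<.15)
    print('glue',W[gl].min(0),W[gl].max(0))
```

```text
top
red 29 [274.51724138 243.17241379] [ 0.5042 -0.0798  0.026 ] [ 0.5044 -0.0808  0.0254]
red 30 [106.06666667 248.36666667] [0.4838 0.2676 0.026 ] [0.4843 0.2675 0.0257]
red 26 [171.61538462 249.84615385] [0.4845 0.1324 0.026 ] [0.4843 0.132  0.0256]
red 30 [338.6 257. ] [ 0.4796 -0.2131  0.026 ] [ 0.4795 -0.213   0.0253]
blue [142.812  166.4724] [0.64421861 0.19675617 0.02764064] [ 0.55838569 -0.03456911  0.02141786] [0.73519627 0.27628627 0.81893104]
dark [124 221  18   9 141] [132.87234043 224.79432624] [0.5354 0.1981 0.08  ] [0.5353 0.1985 0.0786] ((534.9088745117188, 199.80300903320312), (15.53996753692627, 31.553640365600586), 1.3612723350524902)
dark [304 229  19  11 146] [313.21917808 234.1369863 ] [ 0.5273 -0.1513  0.08  ] [ 0.5273 -0.1514  0.0788] ((527.0989990234375, -152.38499450683594), (34.30669403076172, 15.558293342590332), 80.39146423339844)
glue [ 0.67360674 -0.00874997  0.10006102] [0.71653612 0.03712736 0.15212887]
scene
red 9 [256.11111111 136.66666667] [0.4894 0.13   0.026 ] [0.4889 0.131  0.025 ]
red 10 [204.  179.9] [ 0.5082 -0.0822  0.026 ] [ 0.5076 -0.0812
[... 238 characters left out ...]
k [108  62  40  19 231] [129.12554113  73.57575758] [ 0.0515 -0.018   0.08  ] [ 0.0507 -0.0175  0.0793] ((41.43193817138672, -14.820899963378906), (128.58741760253906, 58.071163177490234), 67.40644836425781)
dark [280 118  12  10  59] [285.59322034 122.40677966] [0.5421 0.1958 0.08  ] [0.5403 0.1978 0.0772] ((538.795166015625, 199.43362426757812), (15.885078430175781, 31.576519012451172), 2.3940889835357666)
dark [179 185  13  10  77] [185.16883117 189.63636364] [ 0.5337 -0.1557  0.08  ] [ 0.5323 -0.155   0.0779] ((531.1427001953125, -154.26486206054688), (31.300451278686523, 12.977736473083496), 78.30421447753906)
glue [ 0.67662374 -0.00924125  0.10017476] [0.72290512 0.0353515  0.153857  ]
```

>>> move_arm:
  moves: "0.033 -0.025 0 -0.12; 0.066 -0.05 0 -0.24; 0.1 -0.075 0 -0.36; 0.133 -0.1 0 -0.48; 0.165 -0.125 0 -0.6"
  gripper: 1

```text
t: 0.52
tool_pos: [0.3786, -0.4293, 0.2215]
orientation: [-3.139, -0.001, 1.034]
contact_force: [0.7, -0.4, 0.4]
gripper_width: 0.0871
```

```bash
cat > g.py <<'E'
import sys
from h import *
from scipy.spatial.transform import Rotation as Q
s=arm.state();Rt=Q.from_euler('xyz',s['orientation']).as_matrix()
print(s['t'],s['tool_pos'].round(4),s['orientation'].round(4),s['contact_force'].round(1),s['gripper_width'].round(4),s['joint_positions'].round(2))
if len(sys.argv)>1:
    t=np.array([float(a) for a in sys.argv[1:4]]);print('shift',(Rt.T@(t-s['tool_pos'])).round(4),'roll',-(float(sys.argv[4])-s['orientation'][2]))
E
python3 g.py .46 -.25 .2 1.58
```

```text
Traceback (most recent call last):
  File "g.py", line 5, in <module>
    print(s['t'],s['tool_pos'].round(4),s['orientation'].round(4),s['contact_force'].round(1),s['gripper_width'].round(4),s['joint_positions'].round(2))
                                                                                              ^^^^^^^^^^^^^^^^^^^^^^^^
AttributeError: 'float' object has no attribute 'round'
```

```bash
sed -i "s/s\['gripper_width'\].round(4)/round(s['gripper_width'],4)/" g.py
python3 g.py .46 -.25 .22 1.58
```

```text
0.5167 [ 0.3786 -0.4293  0.2215] [-3.1395e+00 -1.2000e-03  1.0339e+00] [ 0.7 -0.4  0.4] 0.0871 [ 0.97  0.32 -0.24  1.77  0.09  1.07  0.16]
shift [ 0.1957 -0.0218  0.0017] roll -0.5461382288537651
```

>>> move_arm:
  moves: "0.039 -0.0045 0 -0.11; 0.078 -0.009 0 -0.22; 0.117 -0.013 0 -0.33; 0.156 -0.0175 0 -0.44; 0.196 -0.022 0 -0.545"

```text
t: 0.93
tool_pos: [0.46, -0.2479, 0.2215]
orientation: [-3.14, -0.002, 1.584]
contact_force: [0.5, -0.1, 0.4]
gripper_width: 0.0869
```

```bash
python3 g.py .48 -.05 .22 1.58
```

```text
0.9333 [ 0.46   -0.2479  0.2215] [-3.1399e+00 -1.9000e-03  1.5837e+00] [ 0.5 -0.1  0.4] 0.0869 [ 0.78  0.26 -0.44  1.87  0.12  1.04  0.31]
shift [0.1977 0.0225 0.0019] roll 0.0036664338185481427
```

>>> move_arm:
  moves: "0.04 0.0045 0 0; 0.08 0.009 0 0; 0.12 0.0135 0 0; 0.16 0.018 0 0; 0.2 0.0225 0 0"

```text
t: 1.35
tool_pos: [0.4794, -0.0459, 0.2218]
orientation: [-3.14, -0.002, 1.583]
contact_force: [0.7, -0.5, 0.3]
gripper_width: 0.0872
```

>>> move_arm:
  moves: "0.04 0.005 0 0; 0.08 0.01 0 0; 0.12 0.015 0 0; 0.16 0.02 0 0; 0.2 0.025 0 0"

```text
t: 1.77
tool_pos: [0.5016, 0.1561, 0.2219]
orientation: [-3.139, -0.001, 1.583]
contact_force: [1.5, -0.7, 0.0]
gripper_width: 0.0869
```

```bash
python3 g.py .537 .198 .16 1.58
python3 - <<'E'
from h import *
for n in('wrist','scene'):
    c=arm.capture(n);save(c,n+'1')
    pickle.dump((c,arm.state()),open(n+'1.pkl','wb'))
E
```

```text
1.7667 [0.5016 0.1561 0.2219] [-3.1394e+00 -1.0000e-03  1.5831e+00] [ 1.5 -0.7  0. ] 0.0869 [ 0.17  0.29 -0.67  1.86  0.2   1.06 -0.57]
shift [0.0414 0.0361 0.0618] roll 0.0030630602113821404
```

View pics/wrist1.png

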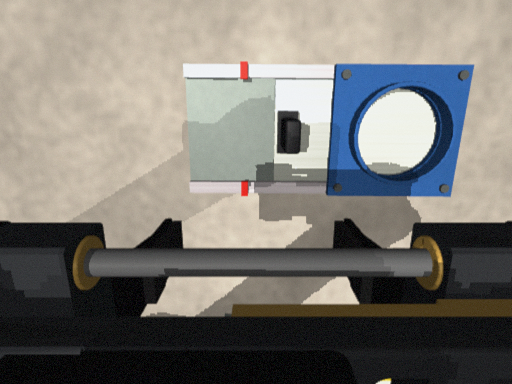

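The wrist view shows the blue gate with its handle at (289,132) and the markers at (244,70) and (245,188). I'll use it as a cross-check on position.

```bash
cat > w.py <<'E'
from h import *
from scipy.spatial.transform import Rotation as Q
def wrist(c,s):
    T=np.eye(4);T[:3,:3]=Q.from_euler('xyz',s['orientation']).as_matrix();T[:3,3]=s['tool_pos']
    M=T@np.array(c['tool_from_camera']);c=dict(c);c['origin']=M[:3,3];c['attitude']=M[:3,:3];return c
def ray(c,u,v,z):
    K=c['camera_matrix'];d=R(c)@np.array([(u-K[0,2])/K[0,0],(v-K[1,2])/K[1,1],1]);o=np.array(c['origin']);return o+d*(z-o[2])/d[2]
def meas(c):
    p=c['pixels'].astype(int);r,g,b=p[...,0],p[...,1],p[...,2];W=world(c)
    red=((r>130)&(g<80)&(b<80)).astype(np.uint8)
    k,l,s,ce=cv2.connectedComponentsWithStats(red)
    for i in range(1,k):
        if s[i,4]>8:
            q=W[l==i];q=q[q[:,2]>.022]; print('red',s[i,4],ce[i].round(1),ray(c,*ce[i],.026).round(4),q.mean(0).round(4) if len(q) else '')
    dk=((W[...,2]>.070)&(W[...,2]<.09)&(c['range_z']>0)&(p.max(-1)<90)).astype(np.uint8)
    k,l,s,ce=cv2.connectedComponentsWithStats(dk)
    for i in range(1,k):
        if s[i,4]>15:
            q=W[l==i]; print('dark',s[i],ray(c,*ce[i],.08).round(4),q.min(0).round(4),q.max(0).round(4))
E
python3 - <<'E'
from w import *
c,s=pickle.load(open('wrist1.pkl','rb'));meas(wrist(c,s))
E
```

```text
red 103 [244.1  70.3] [0.4836 0.279  0.026 ] [0.4837 0.2788 0.0287]
red 84 [244.5 188.3] [0.4857 0.1435 0.026 ] [0.4857 0.1439 0.0275]
dark [284 119  17  35 563] [0.5343 0.2125 0.08  ] [0.5265 0.1951 0.0712] [0.5427 0.2289 0.0841]
```

```bash
python3 g.py .536 .200 .14 1.583;python3 g.py .536 .200 .039 1.583
```

```text
1.8667 [0.5008 0.1627 0.2225] [-3.1402 -0.0069  1.5952] [0.1 0.6 0.1] 0.0868 [ 0.16  0.3  -0.67  1.86  0.2   1.06 -0.56]
shift [0.0359 0.0362 0.0827] roll 0.012169001955298242
1.8667 [0.5008 0.1627 0.2225] [-3.1402 -0.0069  1.5952] [0.1 0.6 0.1] 0.0868 [ 0.16  0.3  -0.67  1.86  0.2   1.06 -0.56]
shift [0.0352 0.0363 0.1837] roll 0.012169001955298242
```

>>> move_arm:
  moves: "0.012 0.012 0.02 0; 0.024 0.024 0.045 0.01; 0.036 0.036 0.07 0.01; 0.036 0.036 0.083 0.01; 0.036 0.036 0.083 0.01"

```text
t: 2.28
tool_pos: [0.5335, 0.1988, 0.1361]
orientation: [-3.133, -0.005, 1.586]
contact_force: [-0.9, -0.8, 0.3]
gripper_width: 0.0868
```

>>> move_arm:
  moves: "0 0 0 0; 0 0 0 0"

```text
t: 2.45
tool_pos: [0.5332, 0.1977, 0.1364]
orientation: [-3.133, -0.004, 1.585]
contact_force: [-0.3, -0.9, 0.1]
gripper_width: 0.0872
```

```bash
python3 - <<'E'
from w import *
s=arm.state();c=arm.capture('wrist');save(c,'w2');meas(wrist(c,s))
E
python3 g.py .536 .200 .039 1.583
```

```text
red 21 [208. 109.] [0.4881 0.2671 0.026 ] [0.4882 0.2671 0.0265]
red 41 [208.5 245.3] [0.4849 0.1377 0.026 ] [0.4876 0.145  0.041 ]
dark [251 178  21  45 922] [0.5354 0.2015 0.08  ] [0.5275 0.1833 0.0704] [0.5434 0.2169 0.0828]
2.5 [0.5337 0.198  0.137 ] [-3.1339 -0.0041  1.5849] [-0.5  0.1  0.1] 0.0874 [ 0.05  0.46 -0.62  1.85  0.32  0.94 -0.7 ]
shift [0.0016 0.0031 0.098 ] roll 0.0018770587841523412
```

View pics/w2.png

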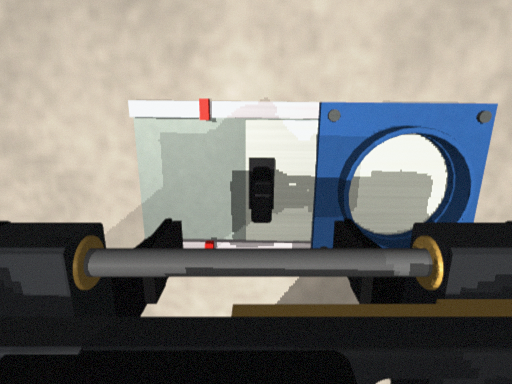

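The wrist view puts the handle at (0.5355, 0.2005), between the jaws. I'll descend now.

>>> move_arm:
  moves: "0.002 0.002 0.03 0; 0.002 0.002 0.06 0; 0.002 0.002 0.085 0; 0.002 0.002 0.097 0; 0.002 0.002 0.097 0"

```text
t: 2.92
tool_pos: [0.5337, 0.1991, 0.0386]
orientation: [-3.131, -0.002, 1.584]
contact_force: [-0.6, -0.0, 0.3]
gripper_width: 0.087
```

>>> move_arm:
  moves: "0 0 0 0; 0 0 0 0; 0 0 0 0; 0 0 0 0; 0 0 0 0"
  gripper: -1
  newtons: 30

```text
t: 3.33
tool_pos: [0.5344, 0.1993, 0.0397]
orientation: [-3.133, -0.003, 1.584]
contact_force: [0.4, -0.9, 0.2]
gripper_width: 0.0614
```

>>> move_arm:
  moves: "0 0 0 0; 0 0 0 0; 0 0 0 0; 0 0 0 0"

```text
t: 3.67
tool_pos: [0.5344, 0.1993, 0.0397]
orientation: [-3.133, -0.003, 1.584]
contact_force: [0.0, 1.0, 0.5]
gripper_width: 0.0356
```

```bash
python3 g.py .485 .200 .039 1.583;  python3 - <<'E'
from w import *
s=arm.state();c=arm.capture('wrist');save(c,'w3');meas(wrist(c,s));c=arm.capture('scene');save(c,'s3');meas(c)
E
```

```text
3.6667 [0.5344 0.1993 0.0397] [-3.1326e+00 -3.0000e-03  1.5841e+00] [0.  1.  0.5] 0.0356 [-0.01  0.59 -0.55  1.91  0.43  0.76 -0.79]
shift [ 0.0013 -0.0494  0.0012] roll 0.0010901771146099026
red 9 [171.2  98.4] [0.4851 0.2746 0.026 ] [0.4854 0.2746 0.0272]
red 182 [170.4 118.6] [0.4839 0.2636 0.026 ] [0.4844 0.2636 0.0279]
red 34 [174.5 108. ] [0.4866 0.2695 0.026 ] [0.4868 0.2695 0.0268]
dark [242 226  36  22 715] [0.5354 0.2154 0.08  ] [0.5275 0.2097 0.0701] [0.5435 0.2171 0.0825]
dark [192 238  28  10 181] [0.5118 0.2119 0.08  ] [0.5055 0.2062 0.0701] [0.5164 0.2104 0.0792]
dark [296 239  28   9 161] [0.5575 0.2125 0.08  ] [0.5528 0.2071 0.07  ] [0.5641 0.2111 0.0791]
dark [205 276  16  28 224] [0.5148 0.1902 0.08  ] [0.5125 0.1886 0.0763] [0.5177 0.2019 0.09  ]
dark [242 276  35  26 847] [0.5356 0.1904 0.08  ] [0.5276 0.1826 0.0772] [0.5435 0.1976 0.0824]
dark [295 276  17  28 348] [0.5557 0.1903 0.08  ] [0.5521 0.1889 0.0754] [0.5575 0.2028 0.09  ]
red 10 [256.3 136.4] [0.489  0.1312 0.026 ] [0.4892 0.1307 0.0267]
red 9 [204.2 179.1] [ 0.5065 -0.0801  0.026 ] [ 0.507  -0.0804  0.0267]
red 11 [158.9 202.5] [ 0.4849 -0.2148  0.026 ] [ 0.4846 -0.2147  0.0255]
dark [107  61  41  19 228] [ 0.0509 -0.0181  0.08  ] [-0.0244 -0.0629  0.0701] [0.0715 0.053  0.09  ]
dark [276 115   7   7  24] [0.5162 0.1924 0.08  ] [0.5063 0.1888 0.0717] [0.522  0.2034 0.0873]
dark [281 121   5   7  20] [0.5416 0.1843 0.08  ] [0.5305 0.1834 0.0703] [0.5458 0.1929 0.0808]
dark [179 184  14  11  91] [ 0.5326 -0.1541  0.08  ] [ 0.5195 -0.1695  0.0703] [ 0.5398 -0.1378  0.0837]
```

View pics/w3.png

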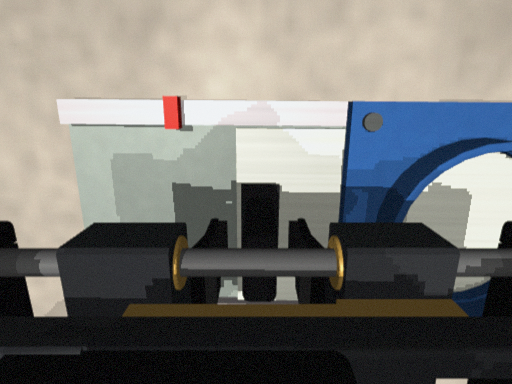

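Handle is centred between the closing fingers. I'll finish closing the grip.

>>> move_arm:
  moves: "0 0 0 0; 0 0 0 0; 0 0 0 0; 0 0 0 0; 0 0 0 0"
  gripper: -1

```text
t: 4.18
tool_pos: [0.5353, 0.1993, 0.0396]
orientation: [-3.134, -0.004, 1.584]
contact_force: [4.1, 0.3, -3.8]
gripper_width: 0.0157
```

>>> move_arm:
  moves: "0 0 0 0; 0 0 0 0"

```text
t: 4.35
tool_pos: [0.5353, 0.1993, 0.0396]
orientation: [-3.134, -0.004, 1.584]
contact_force: [0.9, 0.9, -2.1]
gripper_width: 0.0159
```

>>> move_arm:
  moves: "0 -0.008 0 0; 0 -0.016 0 0; 0 -0.024 0 0; 0 -0.032 0 0; 0 -0.04 0 0"

```text
t: 4.77
tool_pos: [0.4981, 0.1992, 0.0397]
orientation: [-3.14, -0.006, 1.583]
contact_force: [11.2, 2.9, -14.0]
gripper_width: 0.0159
```

```bash
python3 g.py .4845 .199 .0396 1.584;  python3 - <<'E'
from w import *
s=arm.state();c=arm.capture('wrist');save(c,'w4');meas(wrist(c,s))
E
```

```text
4.7667 [0.4981 0.1992 0.0397] [-3.1396 -0.0065  1.5826] [ 11.2   2.9 -14. ] 0.0159 [-0.02  0.55 -0.56  2.    0.43  0.71 -0.83]
shift [-0.     -0.0136  0.0001] roll -0.0013806478375189002
red 404 [235.  113.2] [0.4847 0.267  0.026 ] [0.4848 0.267  0.0278]
dark [219 226  78  22 988] [0.4982 0.2143 0.08  ] [0.4799 0.2075 0.07  ] [0.5162 0.217  0.0826]
dark [ 227  276   61   28 1334] [0.4983 0.1899 0.08  ] [0.4855 0.183  0.0772] [0.5111 0.2023 0.09  ]
```

>>> move_arm:
  moves: "0 -0.006 0 0; 0 -0.011 0 0; 0 -0.014 0 0; 0 -0.014 0 0; 0 -0.014 0 0"

```text
t: 5.23
tool_pos: [0.4834, 0.1991, 0.0396]
orientation: [-3.14, -0.007, 1.583]
contact_force: [7.3, 0.8, -9.1]
gripper_width: 0.0161
```

```bash
python3 g.py .485 .199 .0396 1.584;  python3 - <<'E'
from w import *
s=arm.state();c=arm.capture('wrist');save(c,'w5');meas(wrist(c,s))
E
```

```text
5.2333 [0.4834 0.1991 0.0396] [-3.1398 -0.0067  1.5831] [ 7.3  0.8 -9.1] 0.0161 [-0.03  0.53 -0.56  2.03  0.42  0.7  -0.85]
shift [-0.0001  0.0016  0.    ] roll -0.0009438779115864548
red 411 [261.  113.4] [0.4846 0.2669 0.026 ] [0.4846 0.2669 0.0285]
dark [219 225  78  23 999] [0.4833 0.2142 0.08  ] [0.4653 0.2075 0.07  ] [0.5015 0.217  0.0824]
dark [ 228  276   60   28 1375] [0.4837 0.1898 0.08  ] [0.471  0.1826 0.0765] [0.4964 0.2021 0.09  ]
```

View pics/w5.png

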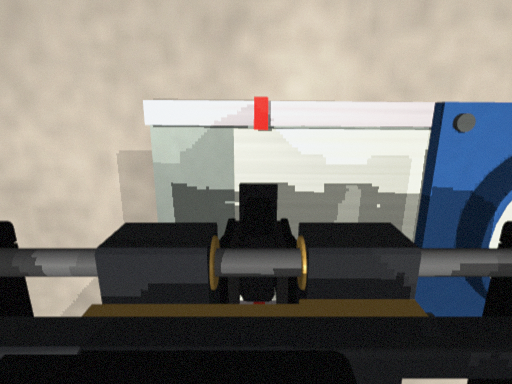

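The handle (261 px) lines up with the left marker (261 px), within about 2 mm. I'll let go.

>>> move_arm:
  moves: "0 0 0 0; 0 0 0 0; 0 0 0 0; 0 0 0 0; 0 0 0 0"
  gripper: 0.6

```text
t: 5.7
tool_pos: [0.4828, 0.1991, 0.0397]
orientation: [-3.139, -0.006, 1.583]
contact_force: [-0.0, 0.3, 0.7]
gripper_width: 0.0415
```

>>> move_arm:
  moves: "0 0 0 0; 0 0 0 0; 0 0 0 0; 0 0 0 0; 0 0 0 0"

```text
t: 6.12
tool_pos: [0.4828, 0.1991, 0.0397]
orientation: [-3.139, -0.006, 1.584]
contact_force: [-0.4, 1.0, 0.1]
gripper_width: 0.0679
```

Fingers are clear, so I'll rise straight up and then move back for a look.

>>> move_arm:
  moves: "0 0 -0.03 0; 0 0 -0.065 0; 0 0 -0.1 0; 0 0 -0.135 0; 0 0 -0.17 0"

```text
t: 6.53
tool_pos: [0.4829, 0.198, 0.2113]
orientation: [-3.139, -0.006, 1.584]
contact_force: [1.5, 0.1, -0.8]
gripper_width: 0.0694
```

>>> move_arm:
  moves: "-0.035 0 0 0; -0.07 0 0 0; -0.105 0 0 0; -0.14 0 0 0; -0.17 0 0 0"

```text
t: 6.95
tool_pos: [0.4847, 0.0254, 0.2103]
orientation: [-3.139, -0.005, 1.582]
contact_force: [0.6, -0.7, 0.1]
gripper_width: 0.0699
```

>>> move_arm:
  moves: "-0.035 0 0 0; -0.07 0 0 0; -0.105 0 0 0; -0.14 0 0 0; -0.17 0 0 0"

```text
t: 7.37
tool_pos: [0.4862, -0.1472, 0.2095]
orientation: [-3.139, -0.004, 1.581]
contact_force: [0.3, 0.7, -0.3]
gripper_width: 0.0696
```

>>> move_arm:
  moves: "0 0 0 0; 0 0 0 0; 0 0 0 0; 0 0 0 0"

```text
t: 7.7
tool_pos: [0.4862, -0.1454, 0.2095]
orientation: [-3.139, -0.005, 1.584]
contact_force: [0.7, 0.2, 0.2]
gripper_width: 0.0696
```

```bash
python3 g.py;  python3 - <<'E'
from w import *
for n in('top','scene'):
    c=arm.capture(n);save(c,n+'6');print(n);meas(c);W=world(c)
    gl=(W[...,2]>.1)&(W[...,2]<.16)&(W[...,0]>.6)&(W[...,0]<.8)&(abs(W[...,1]+.0)<.15)
    print('glue',W[gl].min(0),W[gl].max(0))
E
```

```text
7.7 [ 0.4862 -0.1454  0.2095] [-3.1388 -0.0052  1.5837] [0.7 0.2 0.2] 0.0696 [ 0.65  0.25 -0.52  1.91  0.14  1.01  0.08]
top
red 31 [274.5 243.1] [ 0.5044 -0.0798  0.026 ] [ 0.5044 -0.0799  0.0255]
red 31 [106.5 248.4] [0.4838 0.2668 0.026 ] [0.4837 0.2667 0.0257]
red 31 [172.4 249.5] [0.4852 0.1308 0.026 ] [0.4853 0.1313 0.0247]
dark [123 248  18   9 140] [0.484  0.1981 0.08  ] [0.4755 0.184  0.0705] [0.491  0.2148 0.0829]
glue [ 0.67357717 -0.00873207  0.10001892] [0.7187212  0.03745556 0.15185429]
scene
red 11 [204. 180.] [ 0.5085 -0.0824  0.026 ] [ 0.5083 -0.0822  0.0262]
red 14 [158.4 201.4] [ 0.4812 -0.2138  0.026 ] [ 0.4809 -0.2137  0.0254]
dark [107  69  23  12 109] [ 0.0374 -0.048   0.08  ] [-0.0099 -0.0654  0.0701] [ 0.0611 -0.0219  0.0899]
dark [268 109  11   9  52] [0.4904 0.1949 0.08  ] [0.4809 0.1839 0.0706] [0.4974 0.2133 0.0822]
dark [179 185  13  10  79] [ 0.5327 -0.1556  0.08  ] [ 0.5215 -0.1699  0.0701] [ 0.5387 -0.1401  0.0832]
glue [ 0.67717438 -0.00995177  0.10005185] [0.72237699 0.03435178 0.15345687]
```

View pics/top6.png

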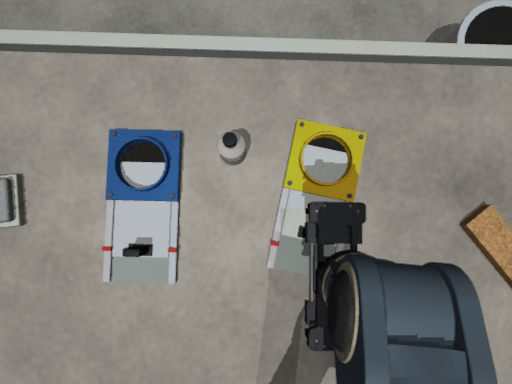

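View pics/scene6.png

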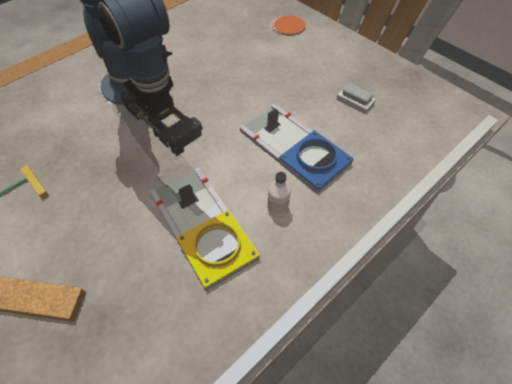

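The top view shows the blue handle at (132,252), between its markers at (106,248) and (172,249), so x is 0.484 against 0.4845. The glue and the yellow handle haven't moved, and the arm is clear of everything.

```bash
python3 -c "
from bench import arm
print(arm.close_job())"
```

```text
the job is handed in; nothing more can be done
None
```

I gripped the blue gate's handle, pulled the gate about 51 mm open, let go and moved the arm clear, then handed the job in at about 7.8 s.

**Blue gate:** the last top view put the handle at x = 0.484 m and its two red markers at 0.4838 and 0.4852 m, so it is within about 1 mm (limit 12 mm). The scene camera put the handle at 0.490 m, against about 0.489 m for the right-hand marker in its earlier pictures. Its last picture did not pick up the blue markers. The scene camera reads about 5 mm further out than the top camera, but the two agree on the handle's offset from the markers.

**Yellow gate:** the scene camera measured the handle at 0.533 m before and after. The arm hid it from the top camera at the end.

**Glue bottle:** still upright and unmoved to within 1–2 mm in both cameras.

**Arm:** clear of everything at the end, with no contact force beyond sensor noise. The highest readings were 11 N along the slide and 14 N vertically during the pull.

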